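# Refit the push-on knob of the kitchen radio and hold it in

### The job

The control knob has come off the kitchen radio and stands on the worktop. Pick it up, turn it so that its D-shaped bore matches the D-shaped shaft on top of the radio, push it fully home on the shaft, and press on so that the sprung shaft goes in as far as it will, as one does to switch the radio on. Finish still gripping the knob and holding it pressed in, and leave the bowl, the timer and the clamp where they are.

Things in the scene. Friction and masses are not known exactly. Their poses are not given: they have to be found in the camera images.
- knob_center (a point): Centre of the loose black knob, on its axis, 18 mm above its underside. It stands upright on the worktop, bore down; x = pointer direction, z = up; about 40 g. 36 mm high: round skirt 46 mm across, 8 mm high; above it a straight grip bar 22 mm wide (y), 46 mm long (x), with a pointed nose on its +x end reaching 32 mm from the axis, and a white line on top at that end.
- shaft_top (a point): Tip of the bare upright steel D-shaft on the radio, on its axis, 25 mm above the deck when out. 12 mm across, flat 3 mm from the axis, tip tapered over 2 mm. x = way the flat faces (the knob's x must point the same way; 1 mm clearance all round), z = up. Knob fully home: its bore end, so also its centre, is at this point. The shaft turns stiffly (0.25 N m), 0.7 rad either way.
- shaft (a joint): How far the sprung shaft is pressed in, m: 0 = out, 0.005 = fully in (end stop). The spring needs 3 N to start and about 7 N at the stop.
- bore_end (a point): Inner end of the knob's blind bore, on its axis, 18 mm above the knob's underside (so the same point and axes as knob_center). The bore opens in the underside: round, 14 mm across, with a flat 4 mm from the axis on the pointer (+x) side.
- radio: Low kitchen radio, fixed where it stands: wooden cabinet 110 mm deep (x), 190 mm wide (y), 60 mm high, grey top deck with four small flat keys; origin under its centre, front with the speaker to -x. The shaft stands at x = 0, y = -55 mm; the thin black washer round its foot turns with it, and its tab (to 20 mm from the axis) points the way the shaft's flat faces.
- white_bowl: Bystander: white bowl, 126 mm diameter, 62 mm high, origin under its centre. Leave alone.
- egg_timer: Bystander: white round wind-up timer, 67 mm diameter, 57 mm high, origin under its centre. Leave alone.
- spring_clamp: Bystander: orange spring clamp lying flat, 91 x 128 x 16 mm, origin under its centre. Leave alone.
There are look-alikes about, which are no part of the job. Several things have the shape of the radio; the one meant has the colours described above.

How it is judged:
By the outcome, as a careful person would: the job done as asked, in the order asked, and still so for the second after the job is handed in, while the arm keeps its last pose, push and grip.
It also fails if it takes over 40 s, if anything falls off the work surface, if the arm or the gripper's body presses on something with over 40 N, if the wrist force passes 120 N, or if a joint passes its speed limit or range.

### The arm

A 7-joint arm with a two-finger parallel gripper is mounted at the origin on a cart in front of the work surface, level with it; the furniture and walls round the work are solid. World frame = base frame: x ahead of the robot, y to its left, z up, the work surface at z = 0. Lengths are in m, angles in rad, forces in N, time in s.
With the tool pointing down it reaches from about 0.4 to 0.875 m from the base axis. Payload 6.5 kg.
Tool frame: the origin (TCP) lies on the centre line of the jaws, within the pads' length; the fingertips stand 14 mm ahead of it and the grasp point (between the pads) lies 5 mm behind it; z points along the fingers, y is the direction in which the jaws open and shut (so a half turn about z gives the same grasp; the last joint's range is limited). The gripper opens to 88 mm and grips with 3 to 60 N. Pads are 18 mm wide; open, the fingers measure 123 mm over their backs; the gripper's body (75 mm by 187 mm) begins 45 mm behind the grasp point.
Start: joints at [1.189, 0.536, -0.004, 1.538, 0.003, 1.067, -0.071], TCP at [0.202, -0.618, 0.228] pointing down, gripper open.
Joint ranges: [-2.7, 2.7], [-0.37, 2.16], [-1.27, 1.26], [0.24, 2.4], [-1.31, 4.45], [0.19, 1.91], [-2.76, 2.76]. Speed limits (rad/s): [2.39, 2.39, 3.14, 3.14, 3.14, 3.14, 3.14].

### API

Orientations are given as a rotation vector (axis times angle).
In Python, from rig import manip gives the robot as it stands.
- The arm moves only by the tool move_arm, never from a script. Its argument "increments" is a list of rows, each an object with "dp": the shift along the world's x, y, z in m, a list of three; "turn": the turn about the world's z in degrees. In form: [{"dp": [dx, dy, dz], "turn": turn}, ...]. A call has 1 to 5 rows; each row shifts and turns the commanded pose from where the row before left it; what a row does not reach is not made up. A row lasts 1/12 s, in which the tool goes at most 41.7 mm and 7.16 degrees, less where a joint would pass 70% of its speed; a pose out of reach is approached as far as the arm can. A call with a gripper value outside its range is refused whole. "gripper" is the gripper's target within -1 to 1 (shut at 1, half-way at 0, fully open at -1), set as the call begins (left out, the last holds). The fingers move at their own pace and stop on an object; "grip_force" is the grip in N (left out, the last holds). Time passes only in rows, so rows that do not move let the fingers close. It gives the time, the measured TCP pose, the force and the opening at its end, in the units of the state.
- manip.read_state(): the state, without advancing time (a new reading comes with each control period).
- manip.snapshot(name): name is "side" or "top"; returns a dict with "frame" (420x560x3 uint8, blue, green, red), "mtx" (3x3 intrinsics, pixels), "world_from_camera" (4x4, takes a point from camera to world coordinates). Camera axes: x right, y down, z forward; pixel columns grow to the right and rows downward; lengths in m; the calibration is good to about 2 mm. A picture is of the moment at which its call begins. There is no depth.
- manip.sign_off(): hands the job in, once; it reports no verdict.
The state is a dict: "clock": time; "joint_positions": joint angles; "joint_vel": joint speeds; "joint_torque": joint torques, N m; "tcp_pos": TCP position; "tool_rot": TCP orientation; "wrist_force": force on the tool from outside, world axes, zero at the start; "moment": the same for the moment, N m; "opening": opening from 0.0 (shut) to 1.0 (fully open).
Only numpy, scipy, OpenCV 4.12 (cv2) and the standard library are available. Lean on these libraries where they do the work, as an engineer would, in place of code of your own. Each camera call takes 0.05 s, during which the arm holds its last target. There are 200 camera calls.

## Working session

There is one attempt and no reset: what is moved stays moved. The work goes in short steps, Python scripts to look and compute and a tool call to move; the robot and the scene stay as the last step left them, time stands still between calls to the robot, and variables do not carry over. Pictures are saved under pics/ and viewed, about 8 in all and at most 12, crops included, and the job is handed in when it is done.

Besides the shell and the picture viewer there is one more tool, called after "Emit:" as name(argument=value, ...) on one line, values as JSON. move_arm: Moves the arm, as the interface text tells. Its arguments: {"type":"object","properties":{"increments":{"type":"array"},"gripper":{"type":"number"},"grip_force":{"type":"number"}},"required":["increments"]}

```bash
mkdir -p pics
cat > h.py <<'E'
import numpy as np, cv2
from rig import manip
def ray(s,uv,z):
    M=s["world_from_camera"]; d=M[:3,:3]@np.linalg.inv(s["mtx"])@np.array([uv[0],uv[1],1.]); o=M[:3,3]
    return o+d*(z-o[2])/d[2]
def proj(s,p):
    q=np.linalg.inv(s["world_from_camera"])@np.append(p,1); q=s["mtx"]@q[:3]; return q[:2]/q[2]
E
python3 - <<'E'
from h import *
for n in("top","side"):
    s=manip.snapshot(n); cv2.imwrite(f"pics/{n}0.png",s["frame"]); np.savez(f"{n}0.npz",**s)
    print(n,s["mtx"].round(1).tolist(),s["world_from_camera"].round(3).tolist())
print(manip.read_state())
E
```

```text
top [[545.9, 0.0, 277.5], [0.0, 545.9, 217.0], [0.0, 0.0, 1.0]] [[0.004, -0.993, 0.114, 0.338], [-1.0, -0.002, 0.019, 0.232], [-0.019, -0.114, -0.993, 1.201], [0.0, 0.0, 0.0, 1.0]]
side [[421.6, 0.0, 284.5], [0.0, 421.6, 210.2], [0.0, 0.0, 1.0]] [[-0.857, -0.278, 0.433, 0.074], [-0.515, 0.462, -0.722, 0.939], [0.001, -0.842, -0.539, 0.593], [0.0, 0.0, 0.0, 1.0]]
{'clock': 0.1, 'joint_positions': array([ 1.18881816,  0.53707155, -0.00442847,  1.53874464,  0.00261603,
        1.06729602, -0.07120734]), 'joint_vel': array([ 1.30360211e-04, -2.24485980e-03,  2.24742826e-04, -4.60616856e-03,
        2.00062092e-04, -4.29841480e-04,  6.18805454e-05]), 'joint_torque': array([ 3.96842646e-03, -5.72068870e+01,  9.94368754e-01, -2.52229750e+01,
       -5.61392040e-02,  1.34377345e-02,  3.47912760e-05]), 'tcp_pos': array([ 0.20166642, -0.61734146,  0.22755059]), 'tool_rot': array([-3.10104932e+00, -4.93832095e-01,  5.76173504e-04]), 'wrist_force': array([-0.53415701,  0.04832482, -0.7981772 ]), 'moment': array([-0.01081838,  0.02428278, -0.01215445]), 'opening': 1.0043313140914836}
```

View pics/top0.png

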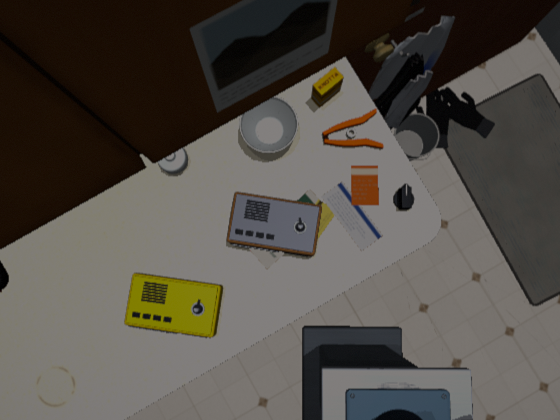

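View pics/side0.png

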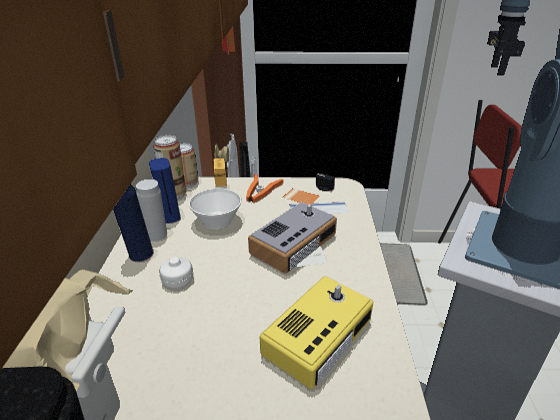

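The top view shows the knob at about (404,197), the wooden radio at (275,224) with its shaft at (300,227), and the yellow look-alike radio at (173,305). In the side view the knob is at (325,183) and the shaft at (309,209). I'll enlarge both.

Run:
```python
from h import *
s=dict(np.load("top0.npz"));f=s["frame"]; z=dict(np.load("side0.npz"))
g=lambda f,x,y,w,k:cv2.resize(f[y:y+w,x:x+w],(k,k),interpolation=cv2.INTER_CUBIC)
a=g(f,382,175,44,396);b=g(f,278,205,44,396)
cv2.imwrite("pics/crop1.png",np.clip(np.hstack([a,b])*1.5,0,255).astype(np.uint8))
# radio deck contour: grey, and knob mask
hsv=cv2.cvtColor(f,cv2.COLOR_BGR2HSV)
k=np.zeros(f.shape[:2],np.uint8);k[175:219,385:425]=(f[175:219,385:425].max(2)<60)*255
c=max(cv2.findContours(k,0,2)[0],key=cv2.contourArea);(u,v),r=cv2.minEnclosingCircle(c)
print("knob",u,v,r,cv2.minAreaRect(c),ray(s,(u,v),.018))
print("shaft approx",ray(s,(300,227),.085),ray(s,(300,227),.06))
for uv in((404,197),(404,190)):print(ray(s,uv,.036),ray(s,uv,0.))
```

```text
knob 402.5 197.0 13.238302230834961 ((404.0487976074219, 198.0609893798828), (22.02050018310547, 23.113719940185547), 51.34019470214844) [ 0.51819747 -0.01725826  0.018     ]
shaft approx [0.44548543 0.20774154 0.085     ] [0.44789104 0.20718798 0.06      ]
[ 0.51546151 -0.0166684   0.036     ] [ 0.52094192 -0.02436548  0.        ]
[ 0.53068503 -0.01700554  0.036     ] [ 0.53663579 -0.02471304  0.        ]
```

View pics/crop1.png

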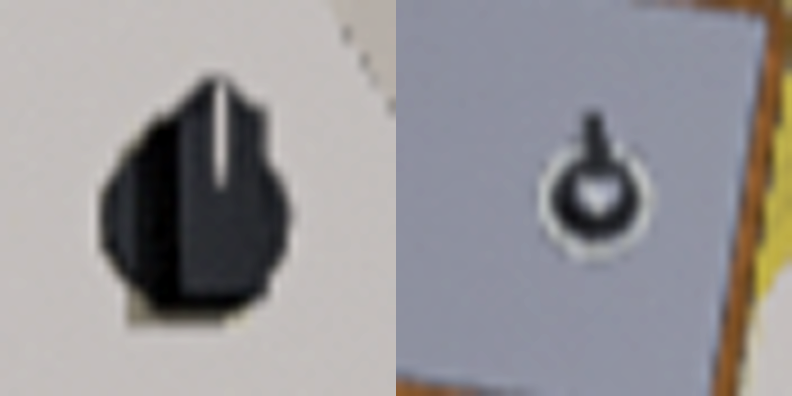

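The crops show the knob's white line near column 405.9, rows 183–195, pointing close to +x. The shaft washer centre is near (299.9,226.9) and its tab points up, leaning slightly left. Next I'll measure both at sub-pixel level and check the shaft in the side view.

Run:
```python
from h import *
s=dict(np.load("top0.npz"));t=dict(np.load("side0.npz"))
up=lambda f,x,y,w,h:cv2.resize(f[y:y+h,x:x+w],None,fx=8,fy=8,interpolation=cv2.INTER_CUBIC)
U=lambda p,x,y:(np.asarray(p)+.5)/8-.5+np.array([x,y])
a=up(s["frame"],382,175,44,44)
big=lambda m:max(cv2.findContours(m.astype(np.uint8)*255,0,2)[0],key=cv2.contourArea)
dark=(a.max(2)<70).astype(np.uint8)*255
c=big(dark);hull=np.zeros_like(dark);cv2.drawContours(hull,[cv2.convexHull(c)],-1,255,-1)
w=big((a.min(2)>75)&(cv2.erode(hull,np.ones((9,9)))>0))
rect=cv2.minAreaRect(w);box=cv2.boxPoints(rect);box=box[np.argsort(box[:,1])]
e=[ray(s,U(box[:2].mean(0),382,175),.036),ray(s,U(box[2:].mean(0),382,175),.036)]
d=e[0]-e[1];print("line",e,np.hypot(*d[:2]),"yaw",np.degrees(np.arctan2(d[1],d[0])))
c=c[:,0];tip=c[c[:,1].argmin()];bot=c[:,1].max()
print("nose tip",ray(s,U(tip,382,175),.036),"left/right skirt",ray(s,U((c[:,0].min(),c[c[:,0].argmin(),1]),382,175),.008),ray(s,U((c[:,0].max(),c[c[:,0].argmax(),1]),382,175),.008),"bottom",ray(s,U((tip[0],bot),382,175),.008))
b=up(s["frame"],278,205,44,44)
m=b.max(2)<75; m[:60]=0;m[260:]=0;m[:,:100]=0;m[:,260:]=0
c=big(m);C=np.zeros(m.shape,np.uint8);cv2.drawContours(C,[c],-1,255,-1)
disc=cv2.morphologyEx(C,cv2.MORPH_OPEN,cv2.getStructuringElement(2,(45,45)))
(x,y),r=cv2.minEnclosingCircle(big(disc>0));tp=c[:,0][c[:,0,1]<c[:,0,1].min()+20].mean(0)
O=ray(s,U((x,y),278,205),.061);T=ray(s,U(tp,278,205),.061);d=T-O
print("washer",O,"r",r/8,"tab yaw",np.degrees(np.arctan2(d[1],d[0])),np.hypot(*d[:2]))
# radio deck outline
p=U((x,y),278,205);print("uv",p)
tip=np.array([O[0],O[1],.085]);print("pred side tip/base",proj(t,tip),proj(t,O),"top tip",proj(s,tip))
q=proj(t,np.array([.518,-.017,.036]));print("knob top side pred",q)
x0,y0=290,195;k0,k1=306,165
A=cv2.resize(t["frame"][y0:y0+36,x0:x0+36],(390,390),interpolation=cv2.INTER_CUBIC);B=cv2.resize(t["frame"][k1:k1+36,k0:k0+36],(390,390),interpolation=cv2.INTER_CUBIC)
cv2.imwrite("pics/crop2.png",np.hstack([A,B]))
```

```text
line [array([ 0.54309088, -0.02156988,  0.036     ]), array([ 0.5202193, -0.0210539,  0.036    ])] 0.022877408166891367 yaw -1.292368755619811
nose tip [ 0.54499887 -0.01852926  0.036     ] left/right skirt [0.51955306 0.00186569 0.008     ] [ 0.51544595 -0.04349279  0.008     ] bottom [ 0.49048128 -0.02323622  0.008     ]
washer [0.44910878 0.20782732 0.061     ] r 4.939126014709473 tab yaw -0.06582662247161195 0.017954267399815555
uv [299.70514297 226.37544632]
pred side tip/base [308.28714531 204.05532668] [307.96244769 212.85281766] top tip [299.95725268 225.24296628]
knob top side pred [324.05860523 176.05007203]
```

View pics/crop2.png

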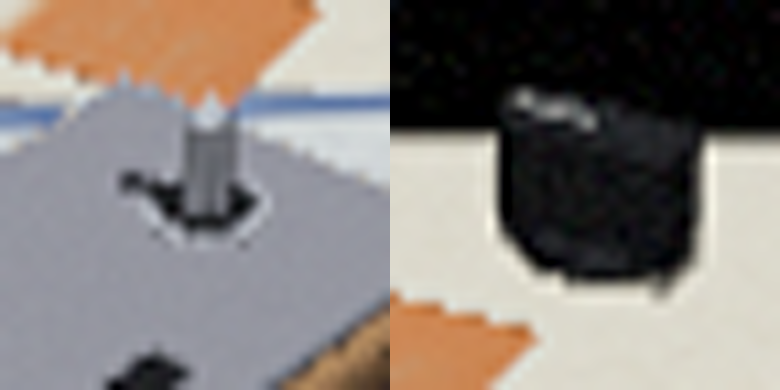

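The side view agrees with the top-view fixes to within 1 px: shaft tip at about (308.7,203.6), knob top at about (324.9,176.1). The estimates are knob centre (0.513, −0.021) with yaw about −1°, and shaft (0.4487, 0.2076) with yaw about +1°. Approaching the knob now.

Emit:
move_arm(increments=[{"dp": [0.018, 0.035, 0], "turn": -5}, {"dp": [0.018, 0.035, 0], "turn": -5}, {"dp": [0.018, 0.035, 0], "turn": -5}, {"dp": [0.018, 0.035, 0], "turn": -4}, {"dp": [0.018, 0.035, 0], "turn": 0}], gripper=-1, grip_force=25)

```text
clock: 0.52
tcp_pos: [0.2922, -0.4409, 0.228]
tool_rot: [-3.141, 0.031, 0.001]
wrist_force: [1.1, -0.8, 0.7]
opening: 0.999
```

Emit:
move_arm(increments=[{"dp": [0.018, 0.035, 0], "turn": 0}, {"dp": [0.018, 0.035, 0], "turn": 0}, {"dp": [0.018, 0.035, 0], "turn": 0}, {"dp": [0.018, 0.035, 0], "turn": 0}, {"dp": [0.018, 0.035, 0], "turn": 0}])

```text
clock: 0.93
tcp_pos: [0.3821, -0.266, 0.2283]
tool_rot: [3.141, -0.025, -0.0]
wrist_force: [0.7, -0.1, -0.9]
opening: 1.001
```

Emit:
move_arm(increments=[{"dp": [0.018, 0.035, 0], "turn": 0}, {"dp": [0.018, 0.035, 0], "turn": 0}, {"dp": [0.018, 0.035, 0], "turn": 0}, {"dp": [0.018, 0.035, -0.01], "turn": 0}, {"dp": [0.018, 0.035, -0.01], "turn": 0}])

```text
clock: 1.35
tcp_pos: [0.4727, -0.0911, 0.2085]
tool_rot: [3.141, -0.025, 0.002]
wrist_force: [1.2, -0.4, -0.9]
opening: 1.0
```

Emit:
move_arm(increments=[{"dp": [0.018, 0.035, -0.01], "turn": 0}, {"dp": [0.018, 0.035, -0.01], "turn": 0}, {"dp": [0.0, 0.0, -0.03], "turn": 0}, {"dp": [0, 0, -0.03], "turn": 0}, {"dp": [0, 0, 0], "turn": 0}])

```text
clock: 1.77
tcp_pos: [0.504, -0.0221, 0.1236]
tool_rot: [-3.141, 0.022, 0.015]
wrist_force: [-0.5, -1.5, -0.2]
opening: 1.003
```

Emit:
move_arm(increments=[{"dp": [0.005, 0.001, -0.02], "turn": 0}, {"dp": [0, 0, -0.02], "turn": 0}, {"dp": [0, 0, 0], "turn": 0}, {"dp": [0, 0, 0], "turn": 0}])

```text
clock: 2.1
tcp_pos: [0.5124, -0.0223, 0.0888]
tool_rot: [3.141, -0.026, -0.002]
wrist_force: [-0.6, 0.8, -0.7]
opening: 1.001
```

Emit:
move_arm(increments=[{"dp": [0.001, 0.001, -0.02], "turn": 0}, {"dp": [0, 0, -0.02], "turn": 0}, {"dp": [0, 0, -0.015], "turn": 0}, {"dp": [0, 0, -0.007], "turn": 0}, {"dp": [0, 0, 0], "turn": 0}])

```text
clock: 2.52
tcp_pos: [0.5138, -0.0211, 0.0266]
tool_rot: [3.141, -0.025, -0.001]
wrist_force: [0.2, 0.2, 0.5]
opening: 1.0
```

Emit:
move_arm(increments=[{"dp": [0, 0, 0], "turn": 0}, {"dp": [0, 0, 0], "turn": 0}, {"dp": [0, 0, 0], "turn": 0}], gripper=0.2)

```text
clock: 2.77
tcp_pos: [0.5148, -0.0209, 0.0276]
tool_rot: [3.141, -0.025, 0.003]
wrist_force: [-0.8, -0.2, 0.3]
opening: 0.797
```

Run:
```python
from h import *
s=manip.snapshot("side");t=manip.snapshot("top");print(manip.read_state()["opening"],manip.read_state()["tcp_pos"])
A=cv2.resize(s["frame"][130:200,290:360],(390,390),interpolation=cv2.INTER_CUBIC);B=cv2.resize(t["frame"][160:230,370:440],(390,390),interpolation=cv2.INTER_CUBIC)
cv2.imwrite("pics/g1.png",np.clip(np.hstack([A,B])*1.5,0,255).astype(np.uint8))
```

```text
0.70607612087553 [ 0.51448394 -0.02088256  0.0271535 ]
```

View pics/g1.png

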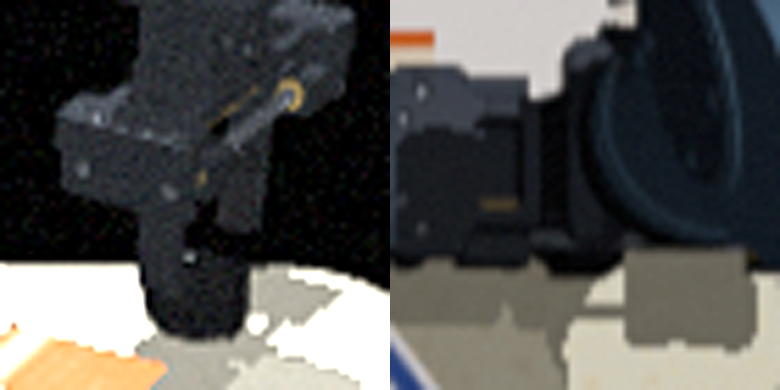

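The fingers straddle the knob in the side crop, while the gripper hides it from above. Closing the jaws.

Emit:
move_arm(increments=[{"dp": [0, 0, 0], "turn": 0}, {"dp": [0, 0, 0], "turn": 0}, {"dp": [0, 0, 0], "turn": 0}, {"dp": [0, 0, 0], "turn": 0}, {"dp": [0, 0, 0], "turn": 0}], gripper=1, grip_force=30)

```text
clock: 3.28
tcp_pos: [0.5139, -0.0208, 0.0263]
tool_rot: [-3.141, 0.025, 0.0]
wrist_force: [-0.7, -0.3, 0.1]
opening: 0.332
```

Emit:
move_arm(increments=[{"dp": [0, 0, 0], "turn": 0}, {"dp": [0, 0, 0], "turn": 0}, {"dp": [0, 0, 0], "turn": 0}])

```text
clock: 3.53
tcp_pos: [0.5138, -0.0208, 0.0263]
tool_rot: [-3.141, 0.025, 0.0]
wrist_force: [-0.4, 0.2, 0.5]
opening: 0.102
```

The opening is 0.10, about 9 mm, and a 22 mm bar should read 0.25. Checking with the cameras before going on.

Run:
```python
from h import *
s=manip.snapshot("side");t=manip.snapshot("top");r=manip.read_state();print(r["opening"],r["tcp_pos"],r["wrist_force"])
A=cv2.resize(s["frame"][130:200,290:360],(500,500),interpolation=cv2.INTER_CUBIC)
cv2.imwrite("pics/g2.png",np.clip(A*1.8,0,255).astype(np.uint8))
```

```text
0.012983124678220694 [ 0.51382883 -0.02084711  0.02628326] [ 0.80760134  0.23142764 -0.29522958]
```

View pics/g2.png

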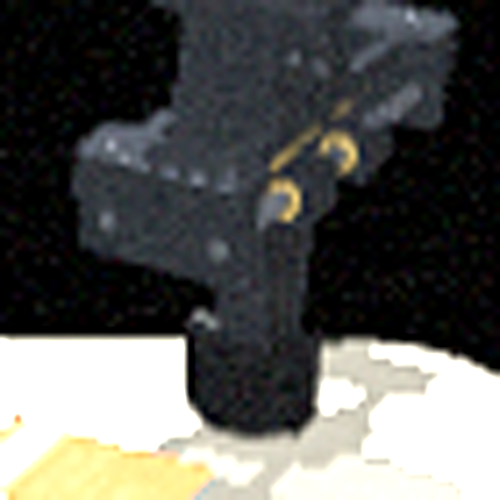

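Run:
```python
from h import *
s=manip.snapshot("side");r=manip.read_state();p=r["tcp_pos"];print(r["opening"],p)
o=np.array([290,130])
for n,q in dict(tip=p-[0,0,.014],grasp=p+[0,0,.005],body=p+[0,0,.05],knobtop=[.513,-.021,.036],nose=[.545,-.021,.036],skirtbottom=[.513,-.021,0]).items(): print(n,proj(s,np.array(q)),(proj(s,np.array(q))-o)*500/70)
A=cv2.resize(s["frame"][155:200,305:350],(600,600),interpolation=cv2.INTER_CUBIC).astype(float)
cv2.imwrite("pics/g3.png",np.clip(255*(A/255)**.4,0,255).astype(np.uint8))
```

```text
0.006864076502983999 [ 0.5138688  -0.02087306  0.02629303]
tip [325.54447583 183.24927784] [253.88911309 380.3519846 ]
grasp [325.90521919 177.33286713] [256.46585134 338.09190805]
body [326.7849803  162.90424909] [262.74985928 235.03035063]
knobtop [326.29404075 175.90828712] [259.24314822 327.9163366 ]
nose [316.15371396 173.17088574] [186.81224258 308.36346958]
skirtbottom [325.60785771 187.08220185] [254.34184082 407.73001321]
```

View pics/g3.png

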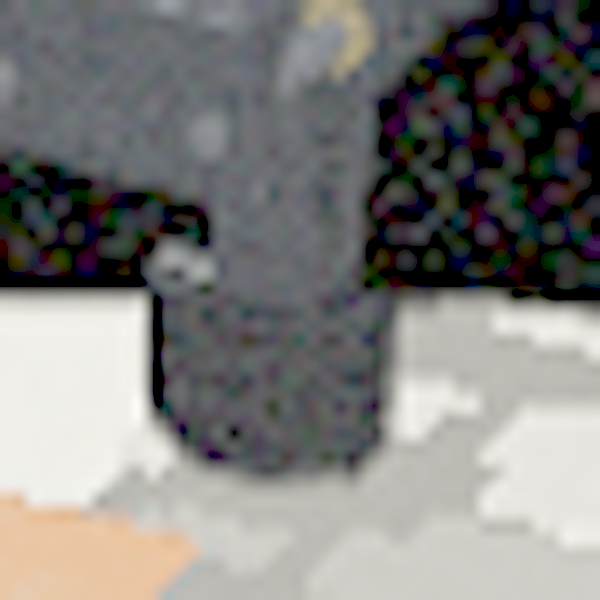

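The side view shows the jaws fully shut just above the knob's top face, with tips near row 177 and z about 0.037–0.039. The knob hasn't moved. So the real fingertips are about 25 mm higher than the reported TCP z (0.026) implies. I'll open and probe downward in small steps, watching the force.

Emit:
move_arm(increments=[{"dp": [0, 0, 0], "turn": 0}, {"dp": [0, 0, 0], "turn": 0}, {"dp": [0, 0, 0], "turn": 0}, {"dp": [0, 0, 0], "turn": 0}, {"dp": [0, 0, 0], "turn": 0}], gripper=-0.4)

```text
clock: 4.1
tcp_pos: [0.5139, -0.0209, 0.0263]
tool_rot: [3.141, -0.025, -0.0]
wrist_force: [-0.3, -0.3, 0.5]
opening: 0.356
```

Emit:
move_arm(increments=[{"dp": [0, 0, 0], "turn": 0}, {"dp": [0, 0, 0], "turn": 0}, {"dp": [0, 0, 0], "turn": 0}])

```text
clock: 4.35
tcp_pos: [0.5139, -0.0208, 0.0263]
tool_rot: [-3.141, 0.025, 0.0]
wrist_force: [-0.7, 0.8, -0.2]
opening: 0.584
```

Run:
```python
from h import *
s=manip.snapshot("side");r=manip.read_state();p=r["tcp_pos"];print(r["opening"],p)
h=r["opening"]*.044
for n,q in dict(nearfront=p+[0,h+.0175,-.014],nearin=p+[0,h,-.014],farout=p-[0,h+.0175,.014],body=p+[.037,.0935,.05],body2=p+[-.037,.0935,.05]).items(): print(n,(proj(s,np.array(q))-[295,140])*10)
A=cv2.resize(s["frame"][140:200,295:355],(600,600),interpolation=cv2.INTER_CUBIC).astype(float)
cv2.imwrite("pics/g4.png",np.clip(255*(A/255)**.4,0,255).astype(np.uint8))
```

```text
0.6302587457502116 [ 0.51390897 -0.02084963  0.02632703]
nearfront [232.50679817 500.49244164]
nearin [261.14466895 473.69398268]
farout [374.20079917 367.89945317]
body [ 34.28920362 331.86198615]
body2 [286.34340468 401.33027311]
```

View pics/g4.png

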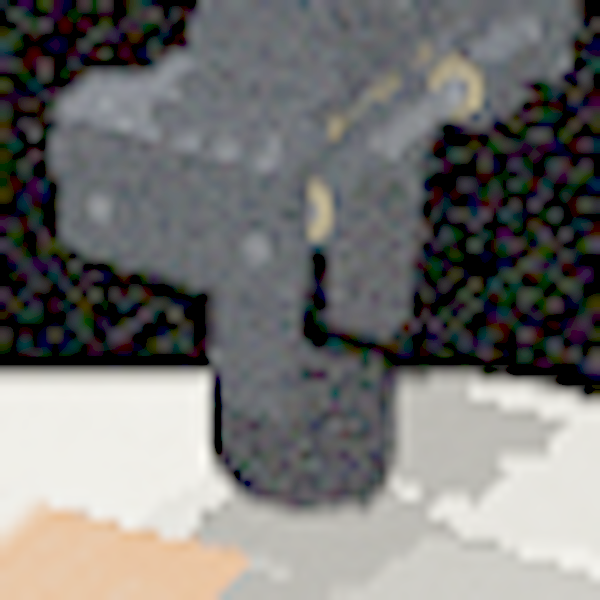

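The near fingertip ends near row 181.5 and the far one near row 174. Both are 5–8 px above the prediction, which makes the tips roughly 20–25 mm too high. The body is high by the same amount. Probing down.

Emit:
move_arm(increments=[{"dp": [0, 0, -0.005], "turn": 0}, {"dp": [0, 0, -0.005], "turn": 0}, {"dp": [0, 0, 0], "turn": 0}, {"dp": [0, 0, 0], "turn": 0}])

```text
clock: 4.73
tcp_pos: [0.5134, -0.0208, 0.0158]
tool_rot: [3.141, -0.025, -0.002]
wrist_force: [0.4, 0.9, -0.2]
opening: 0.7
```

Emit:
move_arm(increments=[{"dp": [0, 0, -0.003], "turn": 0}, {"dp": [0, 0, 0], "turn": 0}, {"dp": [0, 0, -0.002], "turn": 0}, {"dp": [0, 0, 0], "turn": 0}])

```text
clock: 5.07
tcp_pos: [0.5137, -0.0209, 0.0111]
tool_rot: [3.141, -0.025, -0.0]
wrist_force: [0.4, -0.1, 0.3]
opening: 0.702
```

Claimed tips are now at z = −3 mm with no contact, so the height offset is real. Going a little lower.

Emit:
move_arm(increments=[{"dp": [0, 0, -0.003], "turn": 0}, {"dp": [0, 0, 0], "turn": 0}, {"dp": [0, 0, -0.003], "turn": 0}, {"dp": [0, 0, 0], "turn": 0}])

```text
clock: 5.4
tcp_pos: [0.5136, -0.0209, 0.0049]
tool_rot: [3.141, -0.025, -0.001]
wrist_force: [0.4, 0.1, -0.0]
opening: 0.701
```

Emit:
move_arm(increments=[{"dp": [0, 0, 0], "turn": 0}, {"dp": [0, 0, 0], "turn": 0}, {"dp": [0, 0, 0], "turn": 0}, {"dp": [0, 0, 0], "turn": 0}, {"dp": [0, 0, 0], "turn": 0}], gripper=1, grip_force=30)

```text
clock: 5.82
tcp_pos: [0.5139, -0.0209, 0.0054]
tool_rot: [-3.141, 0.025, -0.0]
wrist_force: [-0.9, -1.1, -0.8]
opening: 0.344
```

Emit:
move_arm(increments=[{"dp": [0, 0, 0], "turn": 0}, {"dp": [0, 0, 0], "turn": 0}, {"dp": [0, 0, 0], "turn": 0}])

```text
clock: 6.07
tcp_pos: [0.5139, -0.0209, 0.0054]
tool_rot: [3.141, -0.025, -0.0]
wrist_force: [-0.2, 0.5, 2.1]
opening: 0.248
```

Run:
```python
from h import *
s=manip.snapshot("side");r=manip.read_state();print(r["opening"],r["tcp_pos"],r["wrist_force"])
A=cv2.resize(s["frame"][140:200,295:355],(600,600),interpolation=cv2.INTER_CUBIC).astype(float)
cv2.imwrite("pics/g5.png",np.clip(255*(A/255)**.4,0,255).astype(np.uint8))
```

```text
0.24499569869214183 [ 0.5138875  -0.02093933  0.00536288] [-0.18929353 -0.05373807 -0.02131687]
```

The opening holds at 0.245, about 22 mm, so the bar is gripped. Next I lift, move over by the camera-frame difference (−0.064, +0.2286), and turn +2°.

Emit:
move_arm(increments=[{"dp": [0, 0, 0.015], "turn": 0}, {"dp": [0, 0, 0.03], "turn": 0}, {"dp": [0, 0, 0.03], "turn": 0}, {"dp": [0, 0, 0.03], "turn": 0}, {"dp": [0, 0, 0], "turn": 0}])

```text
clock: 6.53
tcp_pos: [0.5174, -0.0208, 0.1153]
tool_rot: [-3.141, 0.025, -0.013]
wrist_force: [1.1, -1.0, 0.5]
opening: 0.246
```

Emit:
move_arm(increments=[{"dp": [-0.0107, 0.0381, 0], "turn": 0}, {"dp": [-0.0107, 0.0381, 0], "turn": 0}, {"dp": [-0.0107, 0.0381, 0], "turn": 0}, {"dp": [-0.0107, 0.0381, 0], "turn": 0}, {"dp": [-0.0107, 0.0381, 0], "turn": 2}])

```text
clock: 6.95
tcp_pos: [0.4593, 0.1711, 0.1099]
tool_rot: [3.141, 0.029, -0.001]
wrist_force: [0.2, 0.0, -0.2]
opening: 0.246
```

Emit:
move_arm(increments=[{"dp": [-0.0108, 0.0381, 0], "turn": 0}, {"dp": [0, 0, 0], "turn": 0}, {"dp": [0, 0, 0], "turn": 0}, {"dp": [0, 0, 0], "turn": 0}])

```text
clock: 7.28
tcp_pos: [0.4494, 0.2071, 0.1098]
tool_rot: [3.141, 0.03, -0.001]
wrist_force: [0.3, -0.0, -0.2]
opening: 0.246
```

Run:
```python
from h import *
s=manip.snapshot("side");np.savez("side1.npz",**s);r=manip.read_state();p=r["tcp_pos"];print(r["opening"],p,r["wrist_force"],r["tool_rot"])
for n,q in dict(knobbot=[.4487,.2076,p[2]+.0126-.018],knobtop=[.4487,.2076,p[2]+.0126+.018],nose=[.4807,.2076,p[2]+.0126+.018],tip=[.4487,.2076,.085]).items(): print(n,((proj(s,np.array(q))-[270,160]+.5)*10).round())
A=cv2.resize(s["frame"][160:220,270:350],(800,600),interpolation=cv2.INTER_CUBIC).astype(float)
cv2.imwrite("pics/g6.png",np.clip(255*(A/255)**.5,0,255).astype(np.uint8))
```

```text
0.24822646302396267 [0.4497313  0.20623378 0.10984826] [ 0.44467681 -0.98350282 -1.12314716] [ 3.14029428e+00  2.73658655e-02 -9.25442765e-04]
knobbot [393. 373.]
knobtop [398. 233.]
nose [272. 197.]
tip [390. 446.]
```

View pics/g6.png

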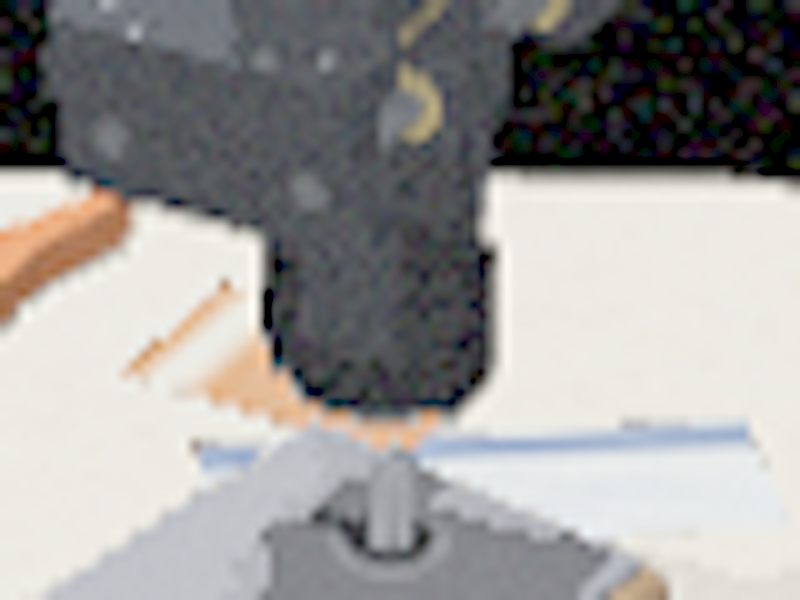

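The knob hangs over the shaft, with the skirt at columns 280–490 and rows up to 415. The shaft tip is at about (393,455). I'll measure the small sideways offset numerically.

Run:
```python
from h import *
s=dict(np.load("side1.npz"));f=s["frame"];g=cv2.cvtColor(f,cv2.COLOR_BGR2GRAY)
m=(cv2.resize(g[160:220,270:350],None,fx=10,fy=10,interpolation=cv2.INTER_CUBIC)<70)
for y in range(300,425,10):
    x=np.flatnonzero(m[y,200:560])+200; print(y,x.min() if len(x) else 0,x.max() if len(x) else 0,end=" | ")
print()
# expected skirt silhouette (circles z bottom and +8mm) for knob centred on the shaft axis at reported height
zb=.1098+.0126-.018;a=np.linspace(0,2*np.pi,181)
P=np.array([(proj(s,np.array([.4487+.023*np.cos(t),.2076+.023*np.sin(t),z]))-[270,160]+.5)*10 for z in(zb,zb+.008) for t in a])
print("exp x",P[:,0].min(),P[:,0].max(),"bottom",P[:,1].max(),P[P[:,1].argmax()])
print("px(x10) per mm x,y,z",[(10*(proj(s,np.array([.4487,.2076,zb])+d)-proj(s,np.array([.4487,.2076,zb])))).round(2) for d in np.eye(3)*.001])
h=cv2.resize(g[200:218,302:318],None,fx=10,fy=10,interpolation=cv2.INTER_CUBIC)
for y in(70,90,110): print(h[y,::5])
```

```text
300 262 492 | 310 262 492 | 320 261 492 | 330 263 492 | 340 269 492 | 350 270 492 | 360 271 492 | 370 287 489 | 380 293 485 | 390 300 476 | 400 306 466 | 410 327 456 | 420 0 0 | 
exp x 290.9673957466623 496.08126717312473 bottom 425.89310874383244 [399.51073707 425.89310874]
px(x10) per mm x,y,z [array([-3.9 , -1.17]), array([-2.09,  1.94]), array([ 0.14, -3.8 ])]
[139 139 137 135 135 135 134 133 137 133 115 100 101 109 114 116 114 106
  90  85 100 124 135 157 194 223 225 219 218 218 219 220]
[139 134 116  92  75  64  64  67  65  70  87 104 109 109 106 104 109 108
  97  83  75  73  73  81  95 112 125 135 139 146 159 169]
[ 28  33  47  62  65  68  80  84  70  64  85 109 114 111 104 100 107 109
  99  86  77  77  90 102  98  92  87  95 118 138 139 134]
```

The knob sits about 0.8 px left of the shaft axis, roughly 1.5–2 mm in +x. The top view also puts the shaft tip near x = 0.448. I'll correct by −1.5 mm and come down gently.

Emit:
move_arm(increments=[{"dp": [-0.0015, 0.0003, -0.008], "turn": 0}, {"dp": [0, 0, -0.007], "turn": 0}, {"dp": [0, 0, 0], "turn": 0}, {"dp": [0, 0, 0], "turn": 0}])

```text
clock: 7.67
tcp_pos: [0.4477, 0.2071, 0.0945]
tool_rot: [3.141, 0.028, -0.002]
wrist_force: [0.4, 1.0, -0.5]
opening: 0.245
```

Emit:
move_arm(increments=[{"dp": [0, 0, -0.002], "turn": 0}, {"dp": [0, 0, -0.002], "turn": 0}, {"dp": [0, 0, 0], "turn": 0}])

```text
clock: 7.92
tcp_pos: [0.448, 0.2079, 0.0911]
tool_rot: [3.141, 0.03, -0.0]
wrist_force: [0.4, 0.4, -1.0]
opening: 0.249
```

Emit:
move_arm(increments=[{"dp": [0, 0, -0.0015], "turn": 0}, {"dp": [0, 0, -0.0015], "turn": 0}, {"dp": [0, 0, 0], "turn": 0}])

```text
clock: 8.17
tcp_pos: [0.448, 0.208, 0.0883]
tool_rot: [3.141, 0.03, -0.0]
wrist_force: [-0.9, -0.1, 2.3]
opening: 0.245
```

Emit:
move_arm(increments=[{"dp": [0, 0, -0.0015], "turn": 0}, {"dp": [0, 0, 0], "turn": 0}, {"dp": [0, 0, 0], "turn": 0}])

```text
clock: 8.42
tcp_pos: [0.448, 0.208, 0.0869]
tool_rot: [3.141, 0.03, -0.0]
wrist_force: [-0.4, -1.8, 3.7]
opening: 0.251
```

Emit:
move_arm(increments=[{"dp": [0, 0, -0.0015], "turn": 0}, {"dp": [0, 0, 0], "turn": 0}, {"dp": [0, 0, 0], "turn": 0}])

```text
clock: 8.67
tcp_pos: [0.448, 0.208, 0.0853]
tool_rot: [3.141, 0.03, -0.0]
wrist_force: [-1.3, -2.2, 3.9]
opening: 0.244
```

Run:
```python
from h import *
for i in range(4):
    manip.snapshot("side");r=manip.read_state();print(r["wrist_force"].round(2),r["moment"].round(3),r["tcp_pos"].round(4))
```

```text
[-2.56 -0.46  4.32] [-0.296  0.432  0.011] [0.448  0.208  0.0853]
[-2.03 -0.98  4.45] [-0.322  0.4    0.043] [0.448  0.208  0.0853]
[-2.09 -1.74  3.45] [-0.32   0.41   0.015] [0.448  0.2079 0.0853]
[-2.05 -1.54  4.75] [-0.365  0.418  0.025] [0.448  0.2079 0.0853]
```

Force is about (−2.2, −1.2, +4.2) N: the rim is on the taper and the shaft is pushing the tool toward −x, −y. I'll follow it.

Emit:
move_arm(increments=[{"dp": [-0.001, -0.0006, 0], "turn": 0}, {"dp": [0, 0, 0], "turn": 0}, {"dp": [0, 0, 0], "turn": 0}])

```text
clock: 9.12
tcp_pos: [0.447, 0.2075, 0.0851]
tool_rot: [-3.141, -0.03, 0.0]
wrist_force: [0.2, -0.7, -0.0]
opening: 0.246
```

```bash
cat > f.py <<'E'
from h import *
a=[]
for i in range(4):
    manip.snapshot("side");r=manip.read_state();a.append(np.r_[r["wrist_force"],r["moment"]])
print(np.mean(a,0).round(2),r["tcp_pos"].round(4),r["opening"],r["clock"])
E
python3 f.py
```

```text
[ 0.46 -0.22 -0.21 -0.04  0.1   0.  ] [0.447  0.2075 0.0852] 0.24995666025766689 9.3167
```

The force fell to zero, so the shaft has entered the bore. Continuing down.

Emit:
move_arm(increments=[{"dp": [0, 0, -0.002], "turn": 0}, {"dp": [0, 0, -0.002], "turn": 0}, {"dp": [0, 0, 0], "turn": 0}])

```text
clock: 9.57
tcp_pos: [0.447, 0.2074, 0.0809]
tool_rot: [3.141, 0.03, -0.0]
wrist_force: [0.5, 1.0, 0.1]
opening: 0.249
```

Emit:
move_arm(increments=[{"dp": [0, 0, -0.002], "turn": 0}, {"dp": [0, 0, -0.002], "turn": 0}, {"dp": [0, 0, 0], "turn": 0}])

```text
clock: 9.82
tcp_pos: [0.447, 0.2074, 0.0769]
tool_rot: [3.141, 0.03, -0.0]
wrist_force: [0.0, -0.5, -0.1]
opening: 0.25
```

Emit:
move_arm(increments=[{"dp": [0, 0, -0.002], "turn": 0}, {"dp": [0, 0, -0.001], "turn": 0}, {"dp": [0, 0, 0], "turn": 0}])

```text
clock: 10.07
tcp_pos: [0.447, 0.2074, 0.0741]
tool_rot: [3.141, 0.03, -0.0]
wrist_force: [0.2, -0.6, -0.6]
opening: 0.249
```

```bash
python3 f.py
```

```text
[-0.4  -0.18 -0.85 -0.05  0.09  0.01] [0.4471 0.2074 0.0743] 0.2469782939349769 10.2667
```

Emit:
move_arm(increments=[{"dp": [0, 0, -0.0015], "turn": 0}, {"dp": [0, 0, -0.0015], "turn": 0}, {"dp": [0, 0, 0], "turn": 0}], grip_force=45)

```text
clock: 10.52
tcp_pos: [0.4471, 0.2074, 0.0713]
tool_rot: [3.141, 0.03, 0.0]
wrist_force: [-1.5, -1.5, 2.7]
opening: 0.241
```

```bash
python3 f.py
```

```text
[-1.21 -1.32  2.79 -0.25  0.25 -0.04] [0.4471 0.2074 0.0714] 0.24491698571945442 10.7167
```

Emit:
move_arm(increments=[{"dp": [0, 0, -0.0015], "turn": 0}, {"dp": [0, 0, 0], "turn": 0}, {"dp": [0, 0, 0], "turn": 0}])

```text
clock: 10.97
tcp_pos: [0.4471, 0.2074, 0.0698]
tool_rot: [3.141, 0.03, 0.0]
wrist_force: [-1.9, -2.4, 4.4]
opening: 0.248
```

```bash
python3 f.py
```

```text
[-1.02 -1.67  4.3  -0.32  0.28  0.02] [0.4471 0.2074 0.0699] 0.24800670465160346 11.1667
```

Emit:
move_arm(increments=[{"dp": [0, 0, -0.001], "turn": 0}, {"dp": [0, 0, -0.001], "turn": 0}, {"dp": [0, 0, 0], "turn": 0}])

```text
clock: 11.42
tcp_pos: [0.4471, 0.2074, 0.0677]
tool_rot: [3.141, 0.03, 0.0]
wrist_force: [-1.4, -1.0, 6.4]
opening: 0.245
```

```bash
python3 f.py
```

```text
[-1.11 -2.35  5.78 -0.4   0.33  0.01] [0.4471 0.2074 0.0679] 0.24267957931073994 11.6167
```

Emit:
move_arm(increments=[{"dp": [0, 0, -0.001], "turn": 0}, {"dp": [0, 0, 0], "turn": 0}, {"dp": [0, 0, 0], "turn": 0}])

```text
clock: 11.87
tcp_pos: [0.4472, 0.2074, 0.0671]
tool_rot: [3.141, 0.03, 0.0]
wrist_force: [-1.7, -1.6, 9.4]
opening: 0.247
```

```bash
python3 f.py
```

```text
[-2.42 -2.33  9.   -0.47  0.53  0.01] [0.4472 0.2075 0.0671] 0.2433213338514547 12.0667
```

The force jumped past the 7 N full-travel value, so it's at the end stop. I'll add a little margin and check that it holds.

Emit:
move_arm(increments=[{"dp": [0, 0, -0.001], "turn": 0}, {"dp": [0, 0, 0], "turn": 0}, {"dp": [0, 0, 0], "turn": 0}])

```text
clock: 12.32
tcp_pos: [0.4473, 0.2074, 0.0668]
tool_rot: [3.141, 0.03, 0.001]
wrist_force: [-4.2, -4.2, 18.2]
opening: 0.244
```

```bash
python3 f.py; sleep 0; python3 f.py
python3 - <<'E'
from h import *
s=manip.snapshot("side");t=manip.snapshot("top")
A=cv2.resize(s["frame"][160:240,250:350],(800,600),interpolation=cv2.INTER_CUBIC).astype(float)
cv2.imwrite("pics/end.png",np.clip(255*(A/255)**.5,0,255).astype(np.uint8))
E
```

```text
[-4.51 -3.59 18.92 -0.78  1.05 -0.02] [0.4473 0.2075 0.0668] 0.24796062133152463 12.5167
[-4.79 -3.64 18.61 -0.77  1.06 -0.02] [0.4473 0.2075 0.0668] 0.2467144934502216 12.7167
```

View pics/end.png

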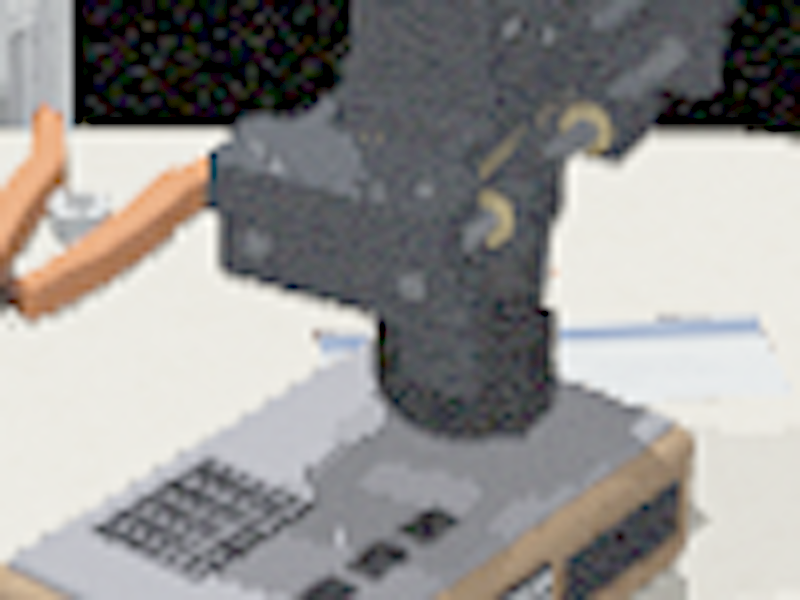

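The knob is seated with its skirt just above the deck at about (465,435), still gripped. The force is steady at 18.6 N and the pose isn't moving. Handing in.

```bash
python3 -c "
from h import *
print(manip.sign_off())"
```

```text
the job is handed in; nothing more can be done
None
```

The knob is on the radio's shaft, fully home and pressed to the end stop. I handed in at about 12.8 s on the robot's clock with the grip still on it at 45 N. There was no verdict from the hand-in.

**What I did**
- **First grasp missed:** the jaws closed on air just above the knob, because the reported tool height reads about 20–25 mm too low. I opened, lowered in small steps while watching the force, and gripped the 22 mm bar.
- **Fit:** I lifted the knob, carried it to the shaft, and turned it 2° to match the flat. The first push landed on the shaft's taper. The side force pointed to −x, −y, so I shifted about 1 mm that way and it dropped in.
- **Press:** I pushed until the shaft stopped moving.

**Last checks**
- The knob touched home at a tool height of about 0.072 m and stopped at 0.067 m, which matches the 5 mm travel.
- The force rose from 2.8 to 5.8 N along the spring, then steeply to a steady 18.6 N at the stop.
- The opening stayed at about 0.247 (22 mm) and the pose did not drift.
- The last side picture shows the skirt just above the deck. The clamp is visible in it; I did not re-check the bowl or the timer, though the arm's path kept clear of them.

**Disagreements and gaps**
- The height offset above.
- A 1–2 mm disagreement between the camera positions and the true fit.
- A small side load of about 6 N remains while the knob is held pressed in.

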